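# Wet a contact probe and hold it seated on its sprung check block

### The arm

A 6-joint arm with a two-finger parallel gripper is mounted at the origin on a cart in front of the work surface, level with it; the furniture and walls round the work are solid. World frame = base frame: x ahead of the robot, y to its left, z up, the work surface at z = 0. Lengths are in m, angles in degrees, forces in N, time in s.
With the tool pointing down it reaches from about 0.3 to 0.75 m from the base axis. Payload 8.5 kg.
Tool frame: the origin (TCP) lies between the finger pads; the fingertips stand 14 mm ahead of it and the grasp point (between the pads) lies 5 mm behind it (ctrl.tip_extent is the distance from the TCP to the fingertips, in m); y points along the fingers, x is the direction in which the jaws open and shut, and the axes are right-handed (so a half turn about y gives the same grasp; the last joint's range is limited). The gripper opens to 85 mm and grips with 20 to 120 N. Pads are 22 mm wide; open, the fingers measure 114 mm over their backs; the gripper's body (76 mm by 85 mm) begins 54 mm behind the grasp point. The pads swing forward as they close: fully open they stand 13 mm farther back than shut.
Start: joints at [-77.366, 21.807, 74.336, -0, 83.858, -12.336], TCP at [0.232, -0.499, 0.245] pointing down, gripper open.
Joint ranges: [-178.18, 178.18], [-50.72, 133.34], [12.68, 142.11], [-81.47, 261.47], [9.98, 163.14], [-165.26, 165.26]. Speed limits (degrees/s): [136.94, 136.94, 180, 180, 180, 180].

### API

Orientations are given as a 3x3 rotation matrix whose columns are the frame's x, y, z axes.
In Python, from workcell import ctrl gives the robot as it stands.
- The arm moves only by the tool apply_moves, never from a script. Its argument "rows" is a list that holds one entry, the list of rows, each a list of 7 numbers: the shift along the tool's x, y, z in cm, then the turn, a rotation vector about the tool's x, y, z in degrees, then the finger opening in cm, from 0 to 8.54. A call has 1 to 20 rows; each row is the pose to reach, as a shift and turn from the pose commanded when the call began, along the tool's axes at that moment; what a row does not reach only later rows make up. A row lasts 1/10 s, in which the tool goes at most 50 mm and 8.59 degrees, less where a joint would pass 70% of its speed; a pose out of reach is approached as far as the arm can. A call with a gripper value outside its range is refused whole. The fingers move at their own pace and stop on an object; "newtons" is the grip in N (left out, the last holds). Time passes only in rows, so rows that repeat a pose let the fingers close. It gives the time, the measured TCP pose, the force and the opening at its end, in the units of the state.
- ctrl.sense(): the state, without advancing time (a new reading comes with each control period).
- ctrl.read_camera(name): name is "scene" or "top" or "wrist"; returns a dict with "pixels" (384x512x3 uint8, red, green, blue), "fovy" (degrees; the focal length in pixels is half the picture's height over the tangent of half this angle, whatever the lens; pixels are square), "cx", "cy" (the principal point, pixels), "distortion" ([k1, k2, p1, p2, k3] as OpenCV has them; the pictures are not rectified), "R" (3x3) and "t" (3): a world point X has camera coordinates R X + t. Camera axes: x right, y down, z forward; pixel columns grow to the right and rows downward; lengths in m; the calibration is good to about 2 mm. A picture is of the moment at which its call begins. There is no depth.
- ctrl.finish_job(): hands the job in, once; it reports no verdict.
The state is a dict: "t": time; "qpos": joint angles; "joint_velocities": joint speeds; "joint_efforts": joint torques, N m; "tool_pos": TCP position; "eef_rot": TCP orientation; "contact_force": force on the tool from outside, world axes, zero at the start; "wrist_torque": the same for the moment, N m; "opening": opening from 0.0 (shut) to 1.0 (fully open).
Only numpy, scipy, OpenCV 4.12 (cv2) and the standard library are available. Lean on these libraries where they do the work, as an engineer would, in place of code of your own. Each camera call takes 0.05 s, during which the arm holds its last target. There are 200 camera calls.

### The job

Take the cordless probe out of its stand, dip its nose into the beaker to at least half the beaker's depth, then press the nose down into the well of the metal check block, against the sprung plunger, until the probe's shoulder seats flat on top of the block. Press firmly but do not ram it, and leave the beaker standing where it is. Finish while still gripping the probe upright and holding it pressed home: do not let go.

Things in the scene. Friction and masses are not known exactly. Their poses are not given: they have to be found in the camera images.
- probe: cordless contact probe, a round pale plastic stick 119 mm long, standing nose down in the stand. Origin at the centre of the nose's end face, z along the probe to its top. From the origin up: steel nose 16 mm diameter to 20 mm, shoulder flange 34 mm diameter from 20 to 26 mm, round grip 24 mm diameter from 26 to 118 mm. It weighs about 0.12 kg; grip it round the plastic part, about 85 mm up
- probe_tip (a point): centre of the end face of the probe's nose (the probe's origin)
- probe_shoulder (a point): centre of the underside of the probe's shoulder flange, 20 mm up from the nose tip; this face lands on the block
- stand: fixed grey plastic post 48 x 48 mm on a black foot 60 x 60 mm, 45 mm high, in which the probe stands: a vertical hole 22 mm wide and 26 mm deep in its top; the probe's shoulder rests on the top, so its nose tip starts 25 mm above the worktop. Origin at the centre of the underside, z up
- block: fixed aluminium check block 70 x 70 mm on a dark foot 76 x 76 mm, 50 mm high, four screw heads on its top and a round vertical well 26 mm wide at the centre of the top. Origin at the centre of the underside, z up
- block_mouth (a point): centre of the well's mouth, level with the top of the block, 50 mm above the worktop
- plunger (a joint): travel of the sprung plunger, a dark steel disc 23 mm wide in the well; 0 at rest with its face 8 mm below the mouth, grows as it is pressed down. The spring pushes up with 3 N at the start and 0.5 N more for each mm; with the probe's shoulder on the block it is 12 mm down and pushes with 9 N. It springs back when let go
- beaker: open clear beaker, 69 mm across and 82 mm high, walls about 3 mm, empty, loose, about 0.15 kg. Origin at the centre of the underside, z up
Not all that is in view belongs to the job. What is shaped like the block but pink is not meant.

How it is judged:
By the outcome, as a careful person would: the job done as asked, in the order asked, and still so for the second after the job is handed in, while the arm keeps its last pose, push and grip.
It also fails if it takes over 42 s, if anything falls off the work surface, if the arm or the gripper's body presses on something with over 40 N, if the wrist force passes 120 N, or if a joint passes its speed limit or range.

## Working session

There is one attempt and no reset: what is moved stays moved. The work goes in short steps, Python scripts to look and compute and a tool call to move; the robot and the scene stay as the last step left them, time stands still between calls to the robot, and variables do not carry over. Pictures are saved under pics/ and viewed, about 8 in all and at most 12, crops included, and the job is handed in when it is done.

Besides the shell and the picture viewer there is one more tool, called after ">>>" in YAML: its name, and indented under it one key for each argument. apply_moves: Moves the arm, as the interface text tells. Its arguments: {"type":"object","properties":{"rows":{"type":"array","items":{"type":"array","items":{"type":"array","items":{"type":"number"}}}},"newtons":{"type":"number"}},"required":["rows"]}

```bash
mkdir -p pics; cat > h.py <<'E'
import numpy as np, cv2, pickle
from workcell import ctrl
def shot(n,name):
    c=ctrl.read_camera(n); pickle.dump(c,open(f'pics/{name}.pkl','wb')); cv2.imwrite(f'pics/{name}.png',np.array(c['pixels'])[:,:,::-1]); return c
def load(name): return pickle.load(open(f'pics/{name}.pkl','rb'))
def K(c):
    f=c['pixels'].shape[0]/2/np.tan(np.radians(c['fovy'])/2); return np.array([[f,0,c['cx']],[0,f,c['cy']],[0,0,1]])
def ray(c,p):
    u=cv2.undistortPoints(np.array([[p]],float),K(c),np.array(c['distortion'],float))[0,0]
    R=np.array(c['R']);o=-R.T@np.array(c['t']); d=R.T@np.array([u[0],u[1],1]); return o,d/np.linalg.norm(d)
def onz(c,p,z):
    o,d=ray(c,p); return o+d*(z-o[2])/d[2]
def tri(*cp):
    A=np.zeros((3,3));b=np.zeros(3)
    rs=[ray(c,p) for c,p in cp]
    for o,d in rs: P=np.eye(3)-np.outer(d,d);A+=P;b+=P@o
    X=np.linalg.solve(A,b); return X,[np.linalg.norm((np.eye(3)-np.outer(d,d))@(X-o))*1e3 for o,d in rs]
def proj(c,X):
    return cv2.projectPoints(np.array(X,float).reshape(-1,1,3),cv2.Rodrigues(np.array(c['R'],float))[0],np.array(c['t'],float),K(c),np.array(c['distortion'],float))[0].reshape(-1,2)
E
python3 - <<'E'
from h import *
a=[shot(n,n+'0') for n in('scene','top','wrist')]
im=[np.array(c['pixels'])[:,:,::-1] for c in a]
for c in a: print(c['fovy'],c['distortion'],-np.array(c['R']).T@np.array(c['t']))
s=ctrl.sense();print(s['t'],s['eef_rot'],s['tool_pos'])
E
```

```text
54.122343235766316 [-0.10619029  0.          0.          0.          0.        ] [-0.03444249  0.82852519  0.49887884]
45.86116935881209 [-0.00591657  0.          0.          0.          0.        ] [0.46987328 0.35119887 0.91258535]
71.7636528874688 [-0.05856685  0.          0.          0.          0.        ] [ 0.30285957 -0.46642352  0.37343563]
0.15 [[ 4.22127226e-01 -2.50264466e-04  9.06536564e-01]
 [-9.06535970e-01  1.06140845e-03  4.22127242e-01]
 [-1.06784902e-03 -9.99999405e-01  2.21175664e-04]] [ 0.2321161  -0.49839785  0.24486473]
```

View pics/scene0.png

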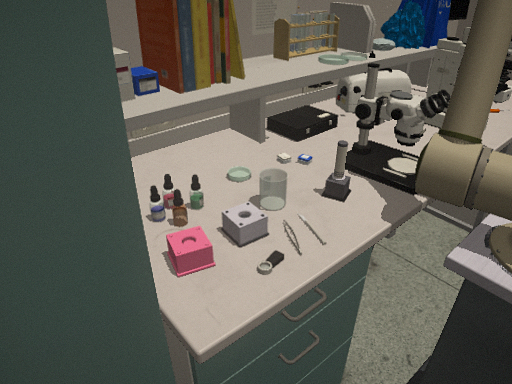

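View pics/top0.png

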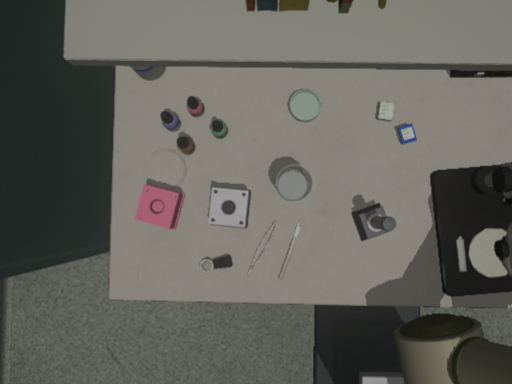

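The scene view shows the probe in its stand at (341,165), the clear beaker at (273,190), the grey block at (245,222) and the pink decoy at (190,250). In the top view the probe top is at (388,224), the beaker rim at (292,182), the block well at (229,208) and the pink decoy at (158,206). A faint ring is at (168,168). Things that could be mistaken for the probe: the dropper bottles (scene 157,203 and neighbours), the dark key-like item (272,262), the microscope (372,100). The only pale stick on a square black-footed post is at (341,165). Next, a close crop to check.

```bash
python3 - <<'E'
from h import *
s,t=load('scene0'),load('top0')
a=cv2.resize(np.array(s['pixels'])[130:260,210:370,::-1],None,fx=4,fy=4,interpolation=cv2.INTER_CUBIC)[:, :400*2]
b=cv2.resize(np.array(t['pixels'])[140:260,180:410,::-1],None,fx=3.4,fy=3.4,interpolation=cv2.INTER_CUBIC)
a=cv2.resize(a,(480,390)); b=cv2.resize(b,(320*2,334))
o=np.zeros((600,790,3),np.uint8)
a=cv2.resize(np.array(s['pixels'])[130:260,210:370,::-1],(369,300),interpolation=cv2.INTER_CUBIC)
c=cv2.resize(np.array(s['pixels'])[135:205,320:365,::-1],(193,300),interpolation=cv2.INTER_CUBIC)
d=cv2.resize(np.array(t['pixels'])[140:260,180:410,::-1],(575,300),interpolation=cv2.INTER_CUBIC)
o[:300,:369]=a;o[:300,380:573]=c;o[300:,:575]=d
cv2.imwrite('pics/c1.png',o)
print(onz(t,(388,224),.144),tri((t,(388,224)),(s,(342,144))))
print('stand',onz(t,(371,222),.045),'beaker',onz(t,(292,182),.082),tri((t,(292,182)),(s,(273,175))))
print('block',onz(t,(229,208),.05),tri((t,(229,208)),(s,(244,215))))
E
```

```text
[0.45247035 0.14852497 0.144     ] (array([0.45315102, 0.14739805, 0.13681949]), [np.float64(1.1193534537267957), np.float64(1.1193534537267578)])
stand [0.45344337 0.15460366 0.045     ] beaker [0.52467386 0.30762693 0.082     ] (array([0.52369501, 0.30617359, 0.0785418 ]), [np.float64(1.7534266053805156), np.float64(1.7534266053804424)])
block [0.47526929 0.42491095 0.05      ] (array([0.47621604, 0.42642837, 0.04469569]), [np.float64(1.399186165344968), np.float64(1.3991861653448914)])
```

View pics/c1.png

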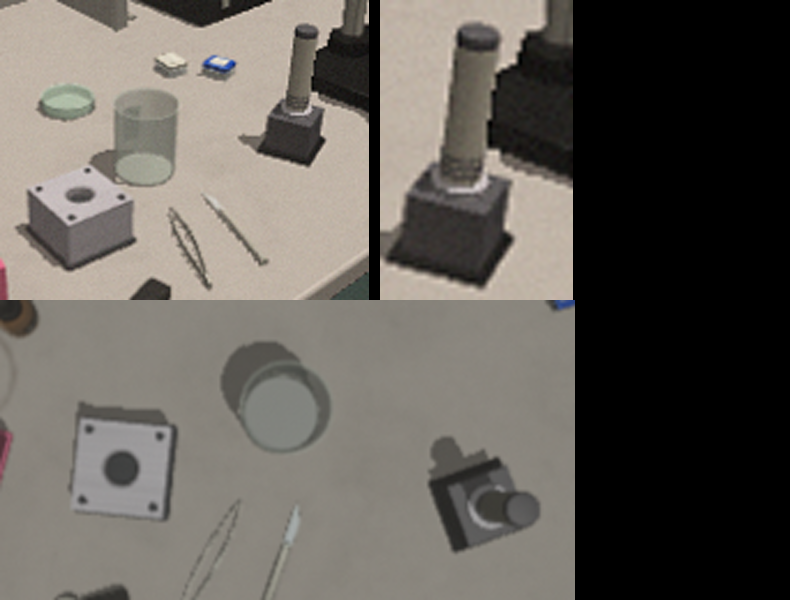

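View pics/wrist0.png

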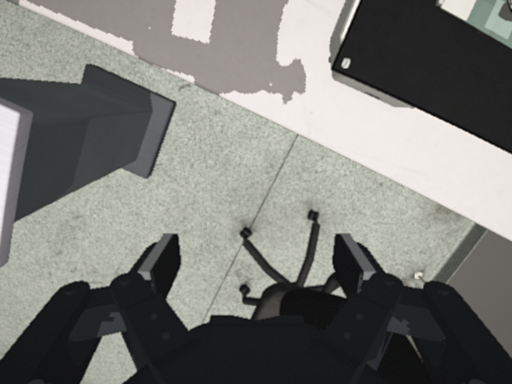

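The crop confirms the choice: a pale stick with a dark cap on a grey post with a black foot. The wrist view shows only floor and the table edge. I'll gauge the microscope's height before crossing over it.

```bash
python3 - <<'E'
from h import *
s,t=load('scene0'),load('top0')
for p in((374,66),(410,92),(447,95),(390,160)):
    o,d=ray(s,p)
    print(p,[np.round(o+d*(y-o[1])/d[1],3).tolist() for y in(.05,0,-.05,-.1)])
for p in((490,180),(432,172),(445,296),(490,250),(505,150)): print(p,onz(t,p,.0).round(3),onz(t,p,.2).round(3),onz(t,p,.3).round(3))
o=cv2.hconcat([cv2.resize(np.array(s['pixels'])[50:210,320:470,::-1],(450,480)),cv2.resize(np.array(t['pixels'])[140:310,400:,::-1],(316,480))])
cv2.imwrite('pics/c2.png',o)
E
```

```text
(374, 66) [[0.461, 0.05, 0.306], [0.493, 0.0, 0.294], [0.525, -0.05, 0.281], [0.556, -0.1, 0.269]]
(410, 92) [[0.359, 0.05, 0.269], [0.385, 0.0, 0.254], [0.41, -0.05, 0.239], [0.435, -0.1, 0.224]]
(447, 95) [[0.276, 0.05, 0.283], [0.296, 0.0, 0.269], [0.316, -0.05, 0.256], [0.336, -0.1, 0.242]]
(390, 160) [[0.376, 0.05, 0.094], [0.402, 0.0, 0.068], [0.428, -0.05, 0.042], [0.455, -0.1, 0.016]]
(490, 180) [ 0.541 -0.092  0.   ] [0.525 0.005 0.2  ] [0.517 0.054 0.3  ]
(432, 172) [0.555 0.024 0.   ] [0.536 0.095 0.2  ] [0.527 0.131 0.3  ]
(445, 296) [ 0.309 -0.003  0.   ] [0.344 0.075 0.2  ] [0.362 0.113 0.3  ]
(490, 250) [ 0.401 -0.092  0.   ] [0.416 0.005 0.2  ] [0.424 0.054 0.3  ]
(505, 150) [ 0.601 -0.122  0.   ] [ 0.573 -0.018  0.2  ] [0.558 0.034 0.3  ]
```

View pics/c2.png

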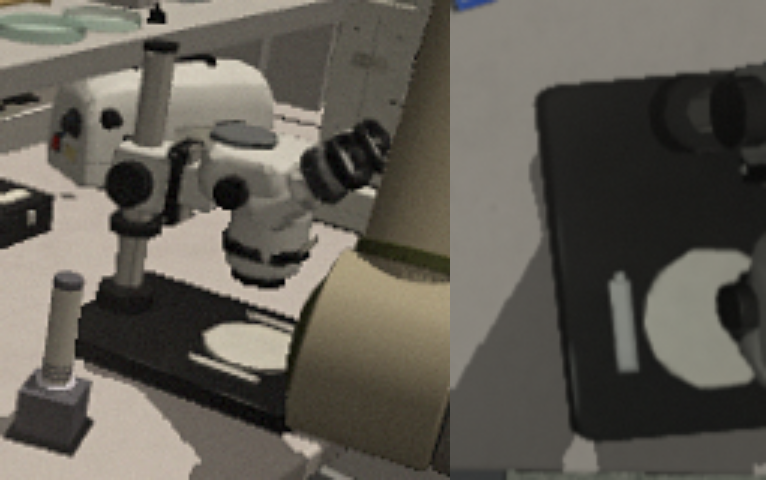

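The microscope stands about 0.28 m tall at y < 0.02, between the start and the probe. I'll lift to z ≈ 0.42 and swing over it.

>>> apply_moves:
  rows:
    - [[-2,-4.5,0,0,0,0,8.54],[-4,-9,0,0,0,0,8.54],[-6,-13.5,0,0,0,0,8.54],[-7,-17.5,0,0,0,0,8.54],[-7.2,-17.5,4.2,0,-5,0,8.54],[-7.7,-17.5,8.3,0,-10,0,8.54],[-8.6,-17.5,12.4,0,-15,0,8.54],[-9.9,-17.5,16.4,0,-20,0,8.54],[-11.5,-17.5,20.3,0,-25,0,8.54],[-13.4,-17.5,24,0,-30,0,8.54],[-15.7,-17.5,27.5,0,-35,0,8.54],[-18.2,-17.5,30.9,0,-40,0,8.54],[-21.1,-17.5,33.9,0,-45,0,8.54],[-24.1,-17.5,36.8,0,-50,0,8.54],[-27.5,-17.5,39.3,0,-55,0,8.54],[-31,-17.5,41.6,0,-60,0,8.54],[-34.7,-17.5,43.5,0,-65,0,8.54],[-38.6,-17.5,45.1,0,-70,0,8.54],[-42.6,-17.5,46.4,0,-75,0,8.54],[-46.7,-17.5,47.3,0,-80,0,8.54]]

```text
t: 2.15
tool_pos: [0.4635, 0.1261, 0.4199]
eef_rot: [[0.965, -0.001, -0.262], [0.262, 0.0, 0.965], [-0.001, -1.0, 0.0]]
contact_force: [0.5, -0.4, 0.1]
opening: 0.999
```

```bash
python3 - <<'E'
from h import *
w=shot('wrist','w1'); s=ctrl.sense()
print(s['t'],s['qpos'],s['tool_pos'],np.round(s['eef_rot'],3).tolist(),s['contact_force'])
R=np.array(s['eef_rot']); cc=-np.array(w['R']).T@np.array(w['t']); print('cam in tool',R.T@(cc-s['tool_pos']), 'fwd in tool',R.T@np.array(w['R'])[2])
print(proj(w,[[.4525,.148,.144],[.524,.306,.08],[.4755,.4255,.05]]))
E
```

```text
2.2 [  1.55587314  10.68861692  61.99500201   0.14222243 107.33853257
 -14.11595294] [0.46170284 0.13066118 0.42046509] [[0.963, -0.0, -0.271], [0.271, 0.002, 0.963], [0.0, -1.0, 0.002]] [-1.63371264  3.45813448 -0.01076525]
cam in tool [ 0.00168407 -0.12791011  0.07216069] fwd in tool [-0.00403735  0.95274844 -0.30373361]
[[253.00500198 137.91688045]
 [321.25960912  50.4766613 ]
 [311.53420096 -29.81172783]]
```

View pics/w1.png

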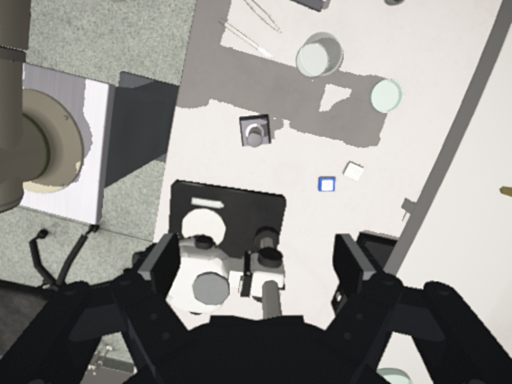

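The wrist view shows the probe top at (255,138), as predicted from the top and scene views, with nothing close to it except the microscope behind. Descending for a close view.

>>> apply_moves:
  rows:
    - [[-0.3,-4,1.3,0,0,0,8.54],[-0.5,-8,2.5,0,0,0,8.54],[-0.5,-4,2.5,0,0,0,8.54],[-0.5,0,2.5,0,0,0,8.54],[-0.5,4.5,2.5,0,0,0,8.54],[-0.5,9,2.5,0,0,0,8.54],[-0.5,13,2.5,0,0,0,8.54],[-0.5,15,2.5,0,0,0,8.54],[-0.5,15,2.5,0,0,0,8.54],[-0.5,15,2.5,0,0,0,8.54]]

```text
t: 3.2
tool_pos: [0.4529, 0.1473, 0.2711]
eef_rot: [[0.966, 0.001, -0.258], [0.258, 0.0, 0.966], [0.001, -1.0, -0.0]]
contact_force: [-0.0, -0.4, 0.6]
opening: 0.997
```

```bash
cat >> h.py <<'E'
def probetop(c,z=.144,guess=(.4525,.148)):
    # dark cap disc near guess
    g=cv2.cvtColor(np.array(c['pixels']),cv2.COLOR_RGB2GRAY); return g
E
python3 - <<'E'
from h import *
w=shot('wrist','w2'); s=ctrl.sense()
print(s['t'],s['tool_pos'],np.round(s['eef_rot'],3).tolist(),s['contact_force'])
p=proj(w,[[.4525,.148,.144],[.4525,.148,.045]]); print(p)
x,y=p[0].astype(int); y0=max(0,y-80);x0=x-100
cv2.imwrite('pics/c3.png',cv2.resize(np.array(w['pixels'])[y0:y0+160,x0:x0+200,::-1],None,fx=3.7,fy=3.7,interpolation=cv2.INTER_CUBIC)); print(x0,y0)
E
```

```text
3.25 [0.45312907 0.14732944 0.27170747] [[0.966, 0.002, -0.258], [0.258, 0.0, 0.966], [0.002, -1.0, -0.0]] [ 0.13161115  0.23868885 -0.02035237]
[[255.71485849 180.45685121]
 [255.81116588 159.7502589 ]]
155 100
```

View pics/c3.png

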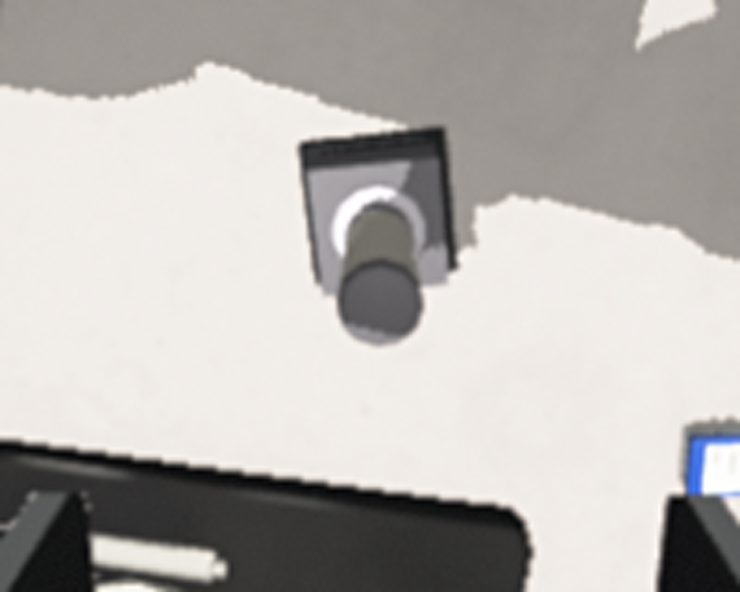

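The crop shows the cap disc centred at (257.6,181.4) in wrist pixels and the white flange ring at (257.2,162.2), with the stand square below. The jaws will straddle it freely.

```bash
python3 - <<'E'
from h import *
w,w1,s,t=[load(n) for n in('w2','w1','scene0','top0')]
print(onz(w,(257.6,181.4),.144),onz(w,(257.2,162.2),.051))
def lab(c,pt,hw,name):
    x,y=pt; g=np.array(c['pixels'])[y-hw:y+hw+1,x-hw:x+hw+1].mean(2).astype(int); print(name); print('\n'.join(' '.join('%3d'%v for v in r) for r in g))
lab(w1,(255,138),11,'w1')
print(tri((w,(257.6,181.4)),(s,(342.3,145.2)),(t,(388,224))))
T=ctrl.sense(); R=np.array(T['eef_rot'])
for P in (onz(w,(257.6,181.4),.144),onz(w,(257.2,162.2),.051)): print(R.T@(P-T['tool_pos'])*100)
E
```

```text
[0.45458758 0.14753212 0.144     ] [0.45483829 0.14648588 0.051     ]
w1
170 167 170 213 251 255 252 227 170 138 134 115 110 124 147 167 173 159 131 103 100 101  95
168 168 190 237 255 254 225 155 119 108 105 104 103 107 118 143 167 171 150 113  99 101  95
167 175 221 252 255 238 163 117 112 110 110 109 109 108 109 119 144 163 161 131 103  98  97
168 189 237 255 251 200 129 112 109 107 106 106 108 110 109 107 120 147 165 147 107  99  99
172 204 245 254 238 161 111 102 100  92  87  91  95 102 106 108 115 143 169 155 109  96  99
171 203 245 251 213 131 100 102 104  99  88  83  84  85  93 100 109 136 169 156 107  95  98
170 202 243 249 188 118 120 141 151 145 127 120 109  93  85  87 101 134 170 156 107  95  99
170 197 242 247 171 127 151 167 171 169 164 160 150 127 114 103 100 131 169 156 108  94  98
170 189 232 238 167 152 168 173 172 170 170 168 164 159 154 138 115 129 161 146 108  99 108
170 173 193 201 166 167 173 173 171 169 168 166 165 164 161 154 136 131 148 135 123 126 138
171 166 158 152 161 174 174 173 170 169 167 165 164 162 160 157 146 134 141 149 158 162 163
172 166 149 140
[... 618 characters left out ...]
10 212 215
168 181 184 184 180 174 164 158 156 153 152 151 150 146 147 170 208 232 238 238 237 237 237
209 218 223 223 224 221 204 185 166 152 149 153 162 173 195 225 238 241 241 240 240 239 239
238 238 238 238 237 237 236 231 214 192 188 197 210 225 236 240 241 240 239 238 238 238 237
240 240 240 239 238 238 238 239 237 236 237 237 237 238 240 240 239 239 238 238 238 238 237
239 239 238 238 238 237 238 238 239 240 240 239 239 239 239 239 238 238 238 238 238 238 237
(array([0.45404438, 0.14523791, 0.13295323]), [np.float64(1.678878405610056), np.float64(0.6590958450569141), np.float64(1.861283775936453)])
[ 1.16993393e-01  1.27710537e+01 -1.26158718e-02]
[ 0.09296845 22.07106831 -0.11617891]
```

Wrist, scene and top views put the probe axis at about (0.4547, 0.147) with its top 0.135–0.144 m up, which agrees with the text. Descend and grip.

>>> apply_moves:
  rows:
    - [[0.1,4,0,0,0,0,8.54],[0.1,8,-0.1,0,0,0,8.54],[0.1,12,-0.1,0,0,0,8.54],[0.1,15,-0.1,0,0,0,8.54],[0.1,16.6,-0.1,0,0,0,8.54],[0.1,16.6,-0.1,0,0,0,8.54],[0.1,16.6,-0.1,0,0,0,5],[0.1,16.6,-0.1,0,0,0,3],[0.1,16.6,-0.1,0,0,0,1.5],[0.1,16.6,-0.1,0,0,0,1.5],[0.1,16.6,-0.1,0,0,0,1.5],[0.1,16.6,-0.1,0,0,0,1.5],[0.1,16.6,-0.1,0,0,0,1.5],[0.1,16.6,-0.1,0,0,0,1.5]]
  newtons: 70

```text
t: 4.65
tool_pos: [0.4542, 0.1466, 0.1051]
eef_rot: [[0.966, 0.002, -0.258], [0.258, 0.0, 0.966], [0.002, -1.0, -0.0]]
contact_force: [-0.8, 0.2, 4.5]
opening: 0.264
```

```bash
python3 - <<'E'
from h import *
w2,w1=load('w2'),load('w1'); print(tri((w2,(257.6,181.4)),(w1,(254.2,139.3))))
T=ctrl.sense();print(T['t'],T['tool_pos'],T['contact_force'],T['wrist_torque'],T['opening'])
E
```

```text
(array([0.45504991, 0.1456132 , 0.1374688 ]), [np.float64(0.08698324714087168), np.float64(0.08698324714090186)])
4.65 [0.45415296 0.14663864 0.1051346 ] [-0.76622784  0.20070134  4.46382877] [ 0.04977332  0.21301585 -0.04671057] 0.2636906824951645
```

Gripped: the opening of 22.5 mm fits the 24 mm grip. Lift straight out, then shift toward the beaker to look.

>>> apply_moves:
  rows:
    - [[0,-2,0,0,0,0,1.5],[0,-5,0,0,0,0,1.5],[0,-9,0,0,0,0,1.5],[0,-13,0,0,0,0,1.5],[2,-15,2.5,0,0,0,1.5],[4,-15,5,0,0,0,1.5],[5.4,-15,6.1,0,0,0,1.5],[5.4,-15,6.1,0,0,0,1.5],[5.4,-15,6.1,0,0,0,1.5]]

```text
t: 5.55
tool_pos: [0.4898, 0.2193, 0.254]
eef_rot: [[0.966, -0.001, -0.259], [0.259, -0.0, 0.966], [-0.001, -1.0, -0.0]]
contact_force: [-0.7, 0.1, -0.4]
opening: 0.263
```

```bash
python3 - <<'E'
from h import *
w=shot('wrist','w3'); s=ctrl.sense()
print(s['t'],s['tool_pos'],s['opening'],s['contact_force'])
P=np.array(s['tool_pos'])
print(proj(w,[[.5245,.307,.082],[.5245,.307,0],[.4755,.425,.05],P-[0,0,.08],P-[0,0,.06]]))
cv2.imwrite('pics/w3b.png',cv2.resize(np.array(w['pixels'])[:,:,::-1],None,fx=1.5,fy=1.5,interpolation=cv2.INTER_CUBIC))
E
```

```text
5.6 [0.48966963 0.21895988 0.25413304] 0.2601668049817243 [ 0.4457637   0.57495537 -1.75846268]
[[307.83687301 102.77496472]
 [296.89924831 102.50491034]
 [292.28908453 -16.32019095]
 [255.87002809 197.7644284 ]
 [255.80001536 206.83414293]]
```

View pics/w3b.png

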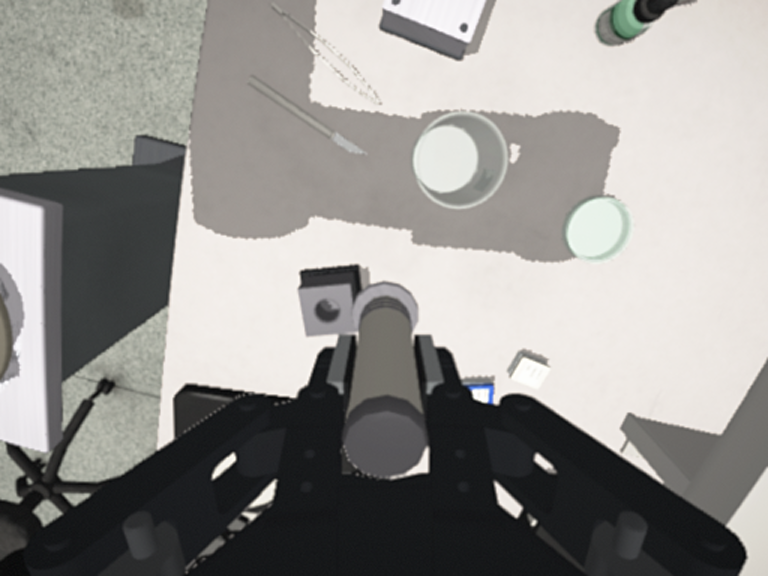

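The view shows the probe upright in the jaws (flange at (257,207) in wrist pixels). The beaker rim circle is centred at about (307,106.7), and the block's near edge is at the top of the picture.

```bash
python3 - <<'E'
from h import *
w,t,s=load('w3'),load('top0'),load('scene0')
B=onz(w,(307,106.7),.082);print(B, [onz(w,(x/1.5,y/1.5),.082).round(4) for x,y in((413,160),(508,160),(460,111),(460,209))])
print(tri((w,(307,106.7)),(t,(292.5,182)),(s,(273,176))))
print(onz(w,(257.3,207),.2))
S=ctrl.sense();R=np.array(S['eef_rot']);print(R.T@(B-S['tool_pos'])*100)
E
```

```text
[0.52489116 0.30280996 0.082     ] [array([0.4914, 0.2937, 0.082 ]), array([0.5585, 0.3122, 0.082 ]), array([0.5142, 0.3348, 0.082 ]), array([0.5355, 0.2688, 0.082 ])]
(array([0.52521555, 0.30416505, 0.07454285]), [np.float64(1.5170240610317136), np.float64(2.1452318398994743), np.float64(1.4061494833226325)])
[0.49017613 0.22144093 0.2       ]
[ 5.5842077  17.20697586  7.19363408]
```

>>> apply_moves:
  rows:
    - [[2.2,0,3,0,0,0,1.5],[4.4,0,5.8,0,0,0,1.5],[5.6,0,7.2,0,0,0,1.5],[5.6,0,7.2,0,0,0,1.5],[5.6,3,7.2,0,0,0,1.5],[5.6,6,7.2,0,0,0,1.5],[5.6,9,7.2,0,0,0,1.5],[5.6,11.5,7.2,0,0,0,1.5],[5.6,13.2,7.2,0,0,0,1.5],[5.6,14,7.2,0,0,0,1.5],[5.6,14,7.2,0,0,0,1.5],[5.6,14,7.2,0,0,0,1.5],[5.6,14,7.2,0,0,0,1.5],[5.6,14,7.2,0,0,0,1.5]]

```text
t: 7.0
tool_pos: [0.5259, 0.3035, 0.1152]
eef_rot: [[0.966, 0.001, -0.258], [0.258, 0.0, 0.966], [0.001, -1.0, 0.0]]
contact_force: [-0.2, -0.7, -1.5]
opening: 0.26
```

```bash
python3 - <<'E'
from h import *
s0=load('scene0');s=shot('scene','s1');S=ctrl.sense();print(S['t'],S['tool_pos'],S['contact_force'])
a=[cv2.resize(np.array(c['pixels'])[120:230,220:320,::-1],(390,429),interpolation=cv2.INTER_CUBIC) for c in(s0,s)]
cv2.imwrite('pics/c4.png',cv2.hconcat(a))
E
```

```text
7.05 [0.52586015 0.30355153 0.11501607] [-0.12004388 -0.37378256 -2.13236543]
```

View pics/c4.png

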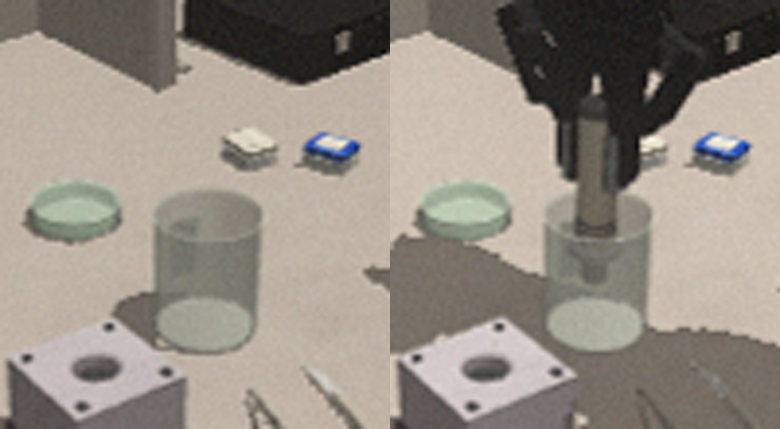

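The nose is inside the beaker at about 58 % of its depth, with no contact and the beaker unmoved. I'll go 6 mm deeper for margin, then rise and look at the block.

>>> apply_moves:
  rows:
    - [[0,0.6,0,0,0,0,1.5],[0,0.6,0,0,0,0,1.5],[0,0.6,0,0,0,0,1.5],[0,0.6,0,0,0,0,1.5],[0,-2,0,0,0,0,1.5],[0,-5,0,0,0,0,1.5],[0,-9,0,0,0,0,1.5],[0,-13,0,0,0,0,1.5],[0,-13,0,0,0,0,1.5],[0,-13,0,0,0,0,1.5],[0,-13,0,0,0,0,1.5]]

```text
t: 8.15
tool_pos: [0.5252, 0.3033, 0.2428]
eef_rot: [[0.966, -0.003, -0.258], [0.258, -0.001, 0.966], [-0.003, -1.0, -0.0]]
contact_force: [-0.5, 0.1, -1.6]
opening: 0.265
```

```bash
python3 - <<'E'
from h import *
w=shot('wrist','w4'); s=ctrl.sense()
print(s['t'],s['tool_pos'],s['contact_force'])
p=proj(w,[[.4755,.425,.05]])[0];print(p)
x0,y0=int(p[0])-90,max(0,int(p[1])-65)
cv2.imwrite('pics/c5.png',cv2.resize(np.array(w['pixels'])[y0:y0+130,x0:x0+180,::-1],None,fx=4,fy=4,interpolation=cv2.INTER_CUBIC));print(x0,y0)
E
```

```text
8.2 [0.52518005 0.30331065 0.2426627 ] [ 0.01709742  0.65065058 -1.43431551]
[241.57418574  51.82000996]
151 0
```

View pics/c5.png

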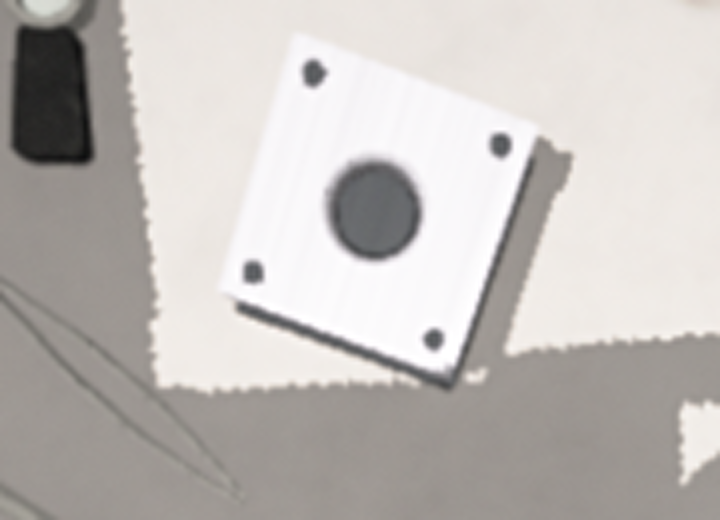

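Close crop of the grey (not pink) block: the well is centred at (244.3,52), agreeing with the mean of the four screws. It's clear of the probe.

```bash
python3 - <<'E'
from h import *
w,t,s=load('w4'),load('top0'),load('scene0')
g=cv2.cvtColor(np.array(w['pixels']),cv2.COLOR_RGB2GRAY)
m=(g<160).astype(np.uint8); n,l,st,ce=cv2.connectedComponentsWithStats(m)
i=l[52,244]; print(st[i],ce[i])
B=onz(w,ce[i],.05); print(B,onz(w,(244.3,51.4),.05),tri((w,ce[i]),(t,(228.7,207.6)),(s,(244.5,215.5))))
S=ctrl.sense();R=np.array(S['eef_rot']);print(R.T@(B-S['tool_pos'])*100)
E
```

```text
[233  40  23  25 454] [244.16079295  52.18942731]
[0.47837431 0.42536118 0.05      ] [0.4783217  0.42619234 0.05      ] (array([0.47694755, 0.42625991, 0.04295927]), [np.float64(0.8331802208649378), np.float64(0.8909919329606144), np.float64(0.08982680651375201)])
[-1.30831201 19.26798061 13.00359567]
```

>>> apply_moves:
  rows:
    - [[-0.4,0,4,0,0,0,1.5],[-0.9,0,8,0,0,0,1.5],[-1.3,0,12,0,0,0,1.5],[-1.4,1,13.1,0,0,0,1.5],[-1.4,5,13.1,0,0,0,1.5],[-1.4,8.5,13.1,0,0,0,1.5],[-1.4,9.5,13.1,0,0,0,1.5],[-1.4,9.5,13.1,0,0,0,1.5],[-1.4,9.5,13.1,0,0,0,1.5],[-1.4,9.5,13.1,0,0,0,1.5]]

```text
t: 9.2
tool_pos: [0.4791, 0.4267, 0.1512]
eef_rot: [[0.966, 0.003, -0.258], [0.258, 0.002, 0.966], [0.003, -1.0, 0.001]]
contact_force: [0.1, 0.5, -1.6]
opening: 0.266
```

```bash
python3 - <<'E'
from h import *
s=shot('scene','s2');w=shot('wrist','w5');S=ctrl.sense();print(S['t'],S['tool_pos'],S['contact_force'])
P=np.array(S['tool_pos']);print('scene tip,well',proj(s,[P-[0,0,.08],[.4778,.4258,.05]]),'wrist',proj(w,[P-[0,0,.08],[.4778,.4258,.05]]))
a=cv2.resize(np.array(s['pixels'])[150:250,200:290,::-1],(450,500),interpolation=cv2.INTER_CUBIC)
b=cv2.resize(np.array(w['pixels'])[120:300,190:316,::-1],(350,500),interpolation=cv2.INTER_CUBIC)
cv2.imwrite('pics/c6.png',cv2.hconcat([a,b]))
E
```

```text
9.3 [0.47879799 0.42660969 0.15079652] [ 0.34019761  0.15206234 -1.34422336]
scene tip,well [[243.67973334 204.18729067]
 [244.39840516 212.53001681]] wrist [[255.47974659 197.37391783]
 [254.19579668 190.06684436]]
```

View pics/c6.png

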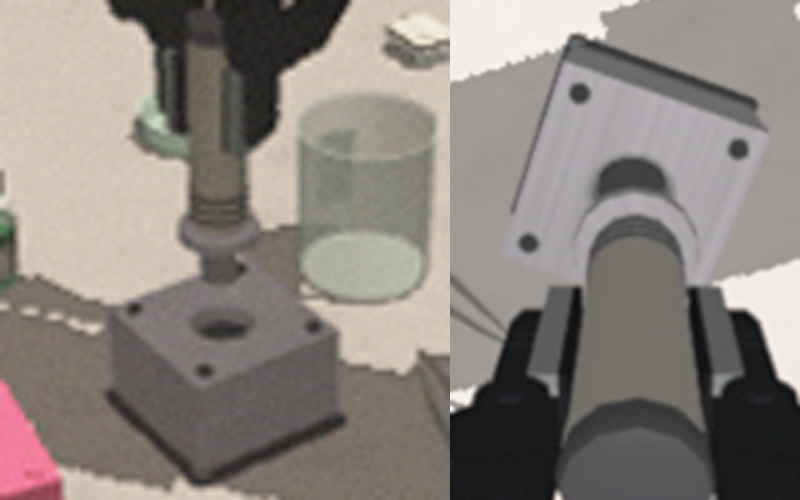

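The nose is about 20 mm above the well. Both views show it centred within about 1 mm. Correct by 1 mm and press in slowly.

>>> apply_moves:
  rows:
    - [[-0.1,0.6,0,0,0,0,1.5],[-0.1,1.2,0,0,0,0,1.5],[-0.1,1.8,0,0,0,0,1.5],[-0.1,2.3,0,0,0,0,1.5],[-0.1,2.7,0,0,0,0,1.5],[-0.1,3.0,0,0,0,0,1.5],[-0.1,3.2,0,0,0,0,1.5],[-0.1,3.4,0,0,0,0,1.5],[-0.1,3.6,0,0,0,0,1.5],[-0.1,3.7,0,0,0,0,1.5],[-0.1,3.7,0,0,0,0,1.5],[-0.1,3.7,0,0,0,0,1.5]]
  newtons: 100

```text
t: 10.5
tool_pos: [0.4773, 0.4262, 0.1129]
eef_rot: [[0.966, 0.0, -0.258], [0.258, 0.0, 0.966], [0.0, -1.0, 0.0]]
contact_force: [-2.9, -1.7, 6.7]
opening: 0.259
```

Spring force is about 8 N, close to the 9 N expected at seating. Continuing in sub-millimetre steps.

>>> apply_moves:
  rows:
    - [[0,0.1,0,0,0,0,1.5],[0,0.1,0,0,0,0,1.5],[0,0.2,0,0,0,0,1.5],[0,0.2,0,0,0,0,1.5],[0,0.2,0,0,0,0,1.5]]

```text
t: 11.0
tool_pos: [0.4773, 0.4262, 0.111]
eef_rot: [[0.966, 0.0, -0.258], [0.258, 0.0, 0.966], [0.0, -1.0, 0.0]]
contact_force: [-3.7, -1.8, 7.8]
opening: 0.259
```

>>> apply_moves:
  rows:
    - [[0,0.1,0,0,0,0,1.5],[0,0.1,0,0,0,0,1.5],[0,0.1,0,0,0,0,1.5]]

```text
t: 11.3
tool_pos: [0.4773, 0.4262, 0.1103]
eef_rot: [[0.966, 0.001, -0.258], [0.258, 0.0, 0.966], [0.001, -1.0, 0.0]]
contact_force: [-3.9, -2.4, 8.8]
opening: 0.256
```

>>> apply_moves:
  rows:
    - [[0,0.05,0,0,0,0,1.5],[0,0.05,0,0,0,0,1.5],[0,0.05,0,0,0,0,1.5]]

```text
t: 11.6
tool_pos: [0.4773, 0.4262, 0.1103]
eef_rot: [[0.966, 0.001, -0.258], [0.258, 0.001, 0.966], [0.001, -1.0, 0.0]]
contact_force: [-4.5, -2.5, 11.1]
opening: 0.25
```

>>> apply_moves:
  rows:
    - [[0,0.05,0,0,0,0,1.5],[0,0.1,0,0,0,0,1.5],[0,0.1,0,0,0,0,1.5],[0,0.1,0,0,0,0,1.5]]

```text
t: 12.0
tool_pos: [0.4773, 0.4263, 0.1102]
eef_rot: [[0.966, 0.002, -0.259], [0.259, 0.001, 0.966], [0.002, -1.0, 0.0]]
contact_force: [-7.0, -4.6, 17.0]
opening: 0.259
```

```bash
python3 - <<'E'
from h import *
s=shot('scene','s3');w=shot('wrist','w6');S=ctrl.sense();print(S['t'],S['tool_pos'],S['contact_force'],S['wrist_torque'],S['opening'])
a=cv2.resize(np.array(s['pixels'])[150:250,200:290,::-1],(450,500),interpolation=cv2.INTER_CUBIC)
b=cv2.resize(np.array(w['pixels'])[120:300,190:316,::-1],(350,500),interpolation=cv2.INTER_CUBIC)
cv2.imwrite('pics/c7.png',cv2.hconcat([a,b]))
E
```

```text
12.1 [0.47732678 0.42624766 0.11020712] [-7.39100141 -4.29331435 17.92079879] [-0.86801309  1.41823479  0.04122399] 0.2640559133916871
```

View pics/c7.png

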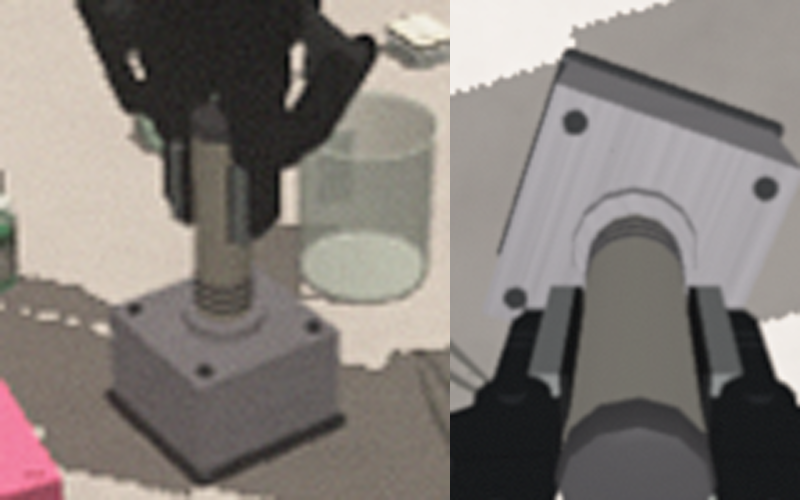

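Seated: the flange is flat on the block in both views, z is stuck at 0.1102 while the force rises with the command, and the beaker is upright. I'll relieve the sideways load a little and confirm it is steady.

>>> apply_moves:
  rows:
    - [[-0.05,0,0,0,0,0,1.5],[-0.1,0,0,0,0,0,1.5],[-0.1,0,0,0,0,0,1.5],[-0.1,0,0,0,0,0,1.5],[-0.1,0,0,0,0,0,1.5],[-0.1,0,0,0,0,0,1.5]]

```text
t: 12.7
tool_pos: [0.4772, 0.4262, 0.1102]
eef_rot: [[0.966, 0.004, -0.258], [0.258, 0.002, 0.966], [0.004, -1.0, 0.001]]
contact_force: [-2.7, -2.9, 15.2]
opening: 0.257
```

```bash
python3 -c "
from h import *
S=ctrl.sense();print(S['t'],S['tool_pos'],S['contact_force'],S['opening']);print(ctrl.finish_job())"
```

```text
12.7 [0.47716454 0.42619574 0.11024785] [-2.71820332 -2.92538348 15.18629419] 0.2574053754658764
the job is handed in; nothing more can be done
None
```

The job is handed in at 12.7 s, with the probe still gripped upright and pressed home in the grey check block. I lifted it from its stand and dipped the nose into the beaker. By the arm's pose the nose ended about 29 mm above the worktop, roughly 65 % of the beaker's depth. I then pressed the nose onto the plunger until the shoulder seated.

**Last checks that agreed:**
- **Seating:** The flange sits flat on the block in both views. The tool height stopped at 0.1102 m (about 0.110 m expected) while the force kept rising with the command.
- **Press force:** The final reading was about 15 N upward, or roughly 17 N allowing for the probe's weight. That is above the 9 N spring alone.
- **Grip and beaker:** The fingers still hold the probe at about 22 mm opening. In the last view, taken just before the final sideways correction, the beaker was standing where it had been.

**Checks that disagreed slightly:**
- **Heights:** Measured from several views, heights came out 4–9 mm below the stated ones. Examples are the probe top at 137 mm against 144 mm, and the block top at 43–45 mm against 50 mm. The seating height matched the stated ones.
- **Sideways force:** It reached about 8.5 N while pressing. I eased it to about 4 N with a 1 mm sideways correction, which left a tool tilt of about 0.25°.

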